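Open the filter bay of the staining bench's fume filter unit

TASK

The filter of the small white fume filter unit is due for a change. First switch the fan off by pressing down the raised end of its black rocker switch; then press the blue snap tab in and, with it held in, gently push the grey louvred cover along the way its arrow points until the filter is fully uncovered and the cover lies flat on the unit's parking deck. Use the fingertips only: do not lift or pick up the cover, keep off the pleated filter, and leave the bottles and other things round the unit where they stand.

Things in the scene. Friction and masses are not known exactly. Their poses are not given: they have to be found in the camera images.
- unit: White fume filter unit, fixed to the worktop, body 216 x 164 mm, its flat deck 45 mm above the worktop. Origin: centre of its underside. x: along its length, the way the cover is pushed; y: to its left; z: up. In its frame, mm: blue pad x -102..-72, seated cover x -70..+10, parking deck x +10..+102, all centred on y = -22; rocker switch at x 40, y 60; fixed dial (13 high) at x -45, y 60.
- rails (a point): Middle of the seat at the height of the rail tops, 9.5 mm above the deck. A grey rail on each side, 69 mm long (+-34.5 mm along the unit's x), its outer face 57 mm to the side, hooks 7 mm over the cover's side flange, so the cover can only slide; 85 mm free between the rails. Rear stops as high as the rails stand just behind the cover's rear corners, 64 mm free between them.
- end_stop (a point): Middle of the inner top edge of the low end stop (6 mm high) at the far end of the parking deck; the cover's front edge meets it after a push of 92 mm.
- filter: Used greyish pleated filter lying in its opening under the cover, 58 (along the push) x 68 mm, in the unit's frame x -56..+2 mm; origin at the centre of its underside; its top is 3.5 mm below the deck. Not to be touched.
- cover: Grey louvred cover, loose, 80 (along the push) x 100 mm, 10 high, about 0.11 kg; a white arrow shows the way to push. Origin: centre of its underside; axes as the unit's. Seated: x -30, y -22, z 45 mm in the unit's frame. Rear edge (the face to push, 82 mm wide, 1 to 10 mm above the deck) 40 mm behind the origin, 2 mm ahead of the pad. Slides with under 2 N; the filter is clear after 72 mm.
- tab (a joint): Travel of the blue snap tab, m: 0 up (locked), 0.007 fully in. It goes straight down against a spring (1.2 N at first, 4 N fully in) and comes up when let go. Its catch stands ahead of a rib under the cover's rear edge; from 0.004 on the cover can slide. If the tab comes up before the cover has been pushed 10 mm, the cover locks again; further on it may come up.
- tab_top (a point): Centre of the top of the blue pad (30 mm along the push x 50 mm across), 10 mm above the deck when up, level with the cover's top; moves with the tab. 17 mm behind the cover's rear edge. A fingertip holding the pad in stands lower than the cover's top: moved on along the unit's +x at that height it pushes the cover's rear edge and stays clear of the filter.
- rocker (a joint): Angle of the black rocker switch, rad: 0 fan on (the end toward the blue tab raised, red mark), 0.36 off (that end fully down). It stays where it is left; 2 to 3 N at the end moves it.
- rocker_press (a point): Point on the rocker's top, on its middle line, 20 mm from its pivot toward the raised end; the place to press. The rocker is 52 mm along the unit's x and 24 mm wide; this point stands 13.5 mm above the deck when on and goes down 7 mm to off.
- staining_jar: Square clear staining jar with purple stain, 62 x 62 x 109 mm, bystander on the unit's right; origin at the centre of its underside.
- methanol_bottle: Amber bottle with black cap and red band, 54 mm across, 95 mm high, bystander on the unit's right; origin at the centre of its underside.
- giemsa_bottle: Smaller amber bottle with black cap and blue band, 39 mm across, 77 mm high, bystander on the unit's right; origin at the centre of its underside.
- spare_filter: New white pleated filter cassette lying flat behind the unit, 58 x 68 x 14 mm, bystander; origin at the centre of its underside.
- timer: White countdown timer, 62 x 66 x 18 mm, lying left of the unit near the front edge, bystander; origin at the centre of its underside.
- beaker_100: Clear beaker, 55 mm across, 68 mm high, left of the microscope, bystander; origin at the centre of its underside.
Things that resemble listed ones, but are neither listed nor needed, are in the scene too. What is shaped like the cover but green is not meant.

How it is judged:
By the outcome, as a careful person would: the job done as asked, in the order asked, and still so for the second after the job is handed in, with the robot touching nothing.
It also fails if it takes over 45 s, if anything falls off the work surface, if the arm or the gripper's body presses on something with over 40 N, if the wrist force passes 120 N, or if a joint passes its speed limit or range.

ROBOT

A 6-joint arm with a two-finger parallel gripper is mounted at the origin on a cart in front of the work surface, level with it; the furniture and walls round the work are solid. World frame = base frame: x ahead of the robot, y to its left, z up, the work surface at z = 0. Lengths are in m, angles in rad, forces in N, time in s.
With the tool pointing down it reaches from about 0.35 to 0.85 m from the base axis. Payload 8.1 kg.
Tool frame: the origin (TCP) lies at the very end of the fingers, on their centre line; the grasp point (between the pads) lies 19 mm behind it (robot.pinch_z is the distance from the TCP to the grasp point, in m); y points along the fingers, x is the direction in which the jaws open and shut, and the axes are right-handed (so a half turn about y gives the same grasp; the last joint's range is limited). The gripper opens to 93 mm and grips with 3 to 60 N. Pads are 15 mm wide; open, the fingers measure 128 mm over their backs; the gripper's body (75 mm by 188 mm) begins 65 mm behind the grasp point.
Start: joints at [-1.395, 0.13, 1.488, -0, 1.523, -0.085], TCP at [0.155, -0.58, 0.219] pointing down, gripper open.
Joint ranges: [-2.96, 2.96], [-0.89, 2.26], [0.02, 2.5], [-1.34, 4.48], [0, 2.73], [-2.66, 2.66]. Speed limits (rad/s): [2.39, 2.39, 2.79, 3.14, 3.14, 3.14].

INTERFACE

Orientations are given as a rotation vector (axis times angle).
In Python, from plant import robot gives the robot as it stands.
- The arm moves only by the shell command python3 -m inch 'ROWS' [FORCE]. ROWS is JSON, a list of rows, each a list of 5 numbers: the closure, from -1 (fully open) to 1 (shut), then the shift along the world's x, y, z in m, then the turn about the world's z in rad. A call has 1 to 8 rows; each row is the pose to reach, as a shift and turn from the pose measured when the call began; what a row does not reach only later rows make up. A row lasts 1/8 s, in which the tool goes at most 62.5 mm and 10.7 degrees, less where a joint would pass 70% of its speed; a pose out of reach is approached as far as the arm can. A call with a gripper value outside its range is refused whole. The fingers move at their own pace and stop on an object; FORCE is the grip in N (left out, the last holds). Time passes only in rows, so rows that repeat a pose let the fingers close. It gives the time, the measured TCP pose, the force and the opening at its end, in the units of the state.
- robot.read_state(): the state, without advancing time (a new reading comes with each control period).
- robot.read_camera(name): name is "scene" or "top" or "wrist"; returns a dict with "color" (384x512x3 uint8, red, green, blue), "mtx" (3x3 intrinsics, pixels), "R" (3x3) and "t" (3): a world point X has camera coordinates R X + t; the wrist camera has in their place "hand_eye" (4x4, takes a point from camera to tool coordinates, whose origin is the TCP and whose axes are the tool frame's). Camera axes: x right, y down, z forward; pixel columns grow to the right and rows downward; lengths in m; the calibration is good to about 2 mm. A picture is of the moment at which its call begins: read the wrist's pose just before it. There is no depth.
- robot.close_job(): hands the job in, once; it reports no verdict.
The state is a dict: "t": time; "q": joint angles; "dq": joint speeds; "joint_torque": joint torques, N m; "tool_pos": TCP position; "orientation": TCP orientation; "force": force on the tool from outside, world axes, zero at the start; "wrist_torque": the same for the moment, N m; "opening": finger opening in m.
Only numpy, scipy, OpenCV 4.12 (cv2) and the standard library are available. Lean on these libraries where they do the work, as an engineer would, in place of code of your own. Each camera call takes 0.05 s, during which the arm holds its last target. There are 200 camera calls.

## Working session

There is one attempt and no reset: what is moved stays moved. The work goes in short steps, Python scripts to look and compute and a shell command to move; the robot and the scene stay as the last step left them, time stands still between calls to the robot, and variables do not carry over. Pictures are saved under pics/ and viewed, about 8 in all and at most 12, crops included, and the job is handed in when it is done.

```bash
mkdir -p pics; ls
python3 - <<'E'
from plant import robot
import cv2,numpy as np,pickle
d={}
for n in("scene","top"):
    c=robot.read_camera(n); d[n]=c
    cv2.imwrite(f"pics/{n}0.png",cv2.cvtColor(c["color"],cv2.COLOR_RGB2BGR))
    print(n,c["mtx"].tolist(),np.round(-c["R"].T@c["t"],3))
pickle.dump(d,open("d0.pkl","wb"))
print(robot.read_state())
E
```

```text
pics
scene [[471.1525161858893, 0.0, 257.5154966073412], [0.0, 471.1525161858893, 197.30157100321637], [0.0, 0.0, 1.0]] [-0.47  -0.472  0.548]
top [[373.75402141390344, 0.0, 252.2594163440451], [0.0, 373.75402141390344, 189.2050415523217], [0.0, 0.0, 1.0]] [ 0.509 -0.033  1.261]
{'t': 0.1, 'q': array([-1.39540755e+00,  1.31083720e-01,  1.48914896e+00, -2.14016657e-05,
        1.52300125e+00, -8.54349522e-02]), 'dq': array([-6.35032548e-05, -8.31143904e-04, -2.39407405e-03,  5.11889929e-05,
       -3.00820645e-03,  1.44268773e-03]), 'joint_torque': array([ 1.71674659e-03, -5.61342967e+01, -4.93094552e+01,  7.70230824e-02,
        2.90569203e-02, -8.58701560e-05]), 'tool_pos': array([ 0.15463089, -0.57920899,  0.21770526]), 'orientation': array([-1.32023722,  1.01579565, -1.0137533 ]), 'force': array([-0.42891716,  0.84434697,  0.6357457 ]), 'wrist_torque': array([ 0.00753477, -0.0077506 ,  0.0003686 ]), 'opening': 0.09314113067612878}
```

View pics/top0.png

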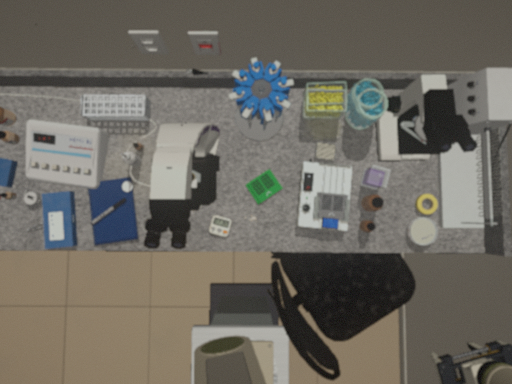

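View pics/scene0.png

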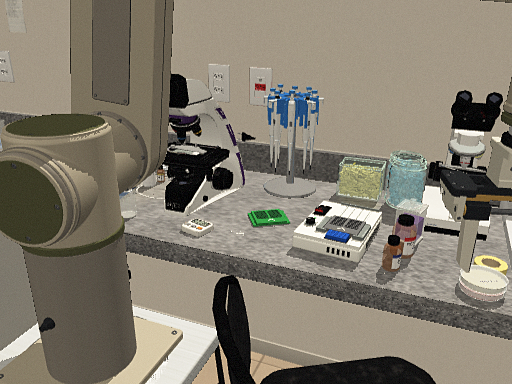

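```bash
cat > h.py <<'E'
import numpy as np,cv2
def ray(c,uv,z):
    "cast pixel(s) onto plane z"
    uv=np.atleast_2d(np.float64(uv)); d=np.c_[uv,np.ones(len(uv))]@np.linalg.inv(c["mtx"]).T@c["R"]
    o=-c["R"].T@c["t"]; return o+d*((z-o[2])/d[:,2])[:,None]
def proj(c,X):
    p=(np.atleast_2d(X)@c["R"].T+c["t"])@c["mtx"].T; return p[:,:2]/p[:,2:]
def blobs(c,lo,hi,roi,amin=20):
    h=cv2.cvtColor(c["color"],cv2.COLOR_RGB2HSV); m=cv2.inRange(h,lo,hi); k=np.zeros_like(m)
    x0,y0,x1,y1=roi; k[y0:y1,x0:x1]=m[y0:y1,x0:x1]
    return sorted([q for q in cv2.findContours(k,0,1)[0] if cv2.contourArea(q)>=amin],key=lambda q:-cv2.contourArea(q))
E
python3 - <<'E'
from h import *
import pickle
d=pickle.load(open("d0.pkl","rb"));c=d["top"]
for n,lo,hi,z in(("blue",(105,120,60),(125,255,255),.055),("white",(0,0,150),(180,60,255),.045)):
    for q in blobs(c,lo,hi,(290,155,358,240))[:3]:
        r=cv2.minAreaRect(q); b=ray(c,cv2.boxPoints(r),z)
        m=cv2.moments(q); cen=ray(c,[m["m10"]/m["m00"],m["m01"]/m["m00"]],z)
        print(n,cv2.contourArea(q),r,"\n",b.round(3).tolist(),cen.round(4))
im=cv2.cvtColor(c["color"],cv2.COLOR_RGB2BGR)[150:245,280:450]
cv2.imwrite("pics/crop.png",cv2.resize(im,None,fx=4.5,fy=4.5,interpolation=cv2.INTER_CUBIC))
print(c["R"].round(3))
E
```

```text
blue 102.5 ((329.7377014160156, 222.88523864746094), (14.123575210571289, 8.691431045532227), 5.194429397583008) 
 [[0.483, -0.264, 0.055], [0.511, -0.267, 0.055], [0.507, -0.312, 0.055], [0.479, -0.309, 0.055]] [[ 0.495  -0.2878  0.055 ]]
white 1708.5 ((324.95062255859375, 195.5191192626953), (50.154014587402344, 65.32347106933594), 5.440331935882568) 
 [[0.485, -0.183, 0.045], [0.698, -0.204, 0.045], [0.683, -0.368, 0.045], [0.471, -0.345, 0.045]] [[ 0.6063 -0.2667  0.045 ]]
white 70.5 ((343.0, 225.5), (9.0, 10.0), 90.0) 
 [[0.501, -0.317, 0.045], [0.501, -0.35, 0.045], [0.472, -0.349, 0.045], [0.472, -0.317, 0.045]] [[ 0.486  -0.3317  0.045 ]]
white 30.5 ((325.5, 156.5), (3.0, 15.0), 90.0) 
 [[0.717, -0.254, 0.045], [0.717, -0.303, 0.045], [0.707, -0.303, 0.045], [0.707, -0.253, 0.045]] [[ 0.7129 -0.2819  0.045 ]]
[[ 0.007 -1.     0.004]
 [-0.997 -0.007 -0.076]
 [ 0.076 -0.004 -0.997]]
```

View pics/crop.png

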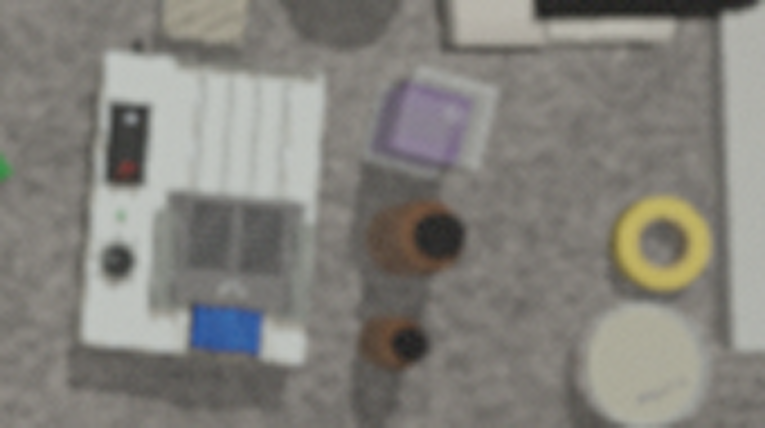

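Run:
```python
from plant import robot
import numpy as np
from scipy.spatial.transform import Rotation as R
s=robot.read_state(); M=R.from_rotvec(s["orientation"]).as_matrix(); print(M.round(3),s["tool_pos"])
yaw=np.arctan2(M[1,0],M[0,0]); y=-.1
for t in (y+np.pi/2,y-np.pi/2): print("turn",(t-yaw+np.pi)%(2*np.pi)-np.pi)
Z=np.array([[np.cos(y),-np.sin(y)],[np.sin(y),np.cos(y)]])
c=np.array([.584,-.275])
for n,p in dict(rocker=(18,60),pad=(-87,-22),rail=(-30,-22),stop=(102,-22)).items(): print(n,(c+Z@np.array(p)/1e3).round(4),(c+Z@np.array(p)/1e3-s["tool_pos"][:2]).round(4))
```

```text
[[ 0.258 -0.     0.966]
 [-0.966  0.002  0.258]
 [-0.002 -1.     0.   ]] [ 0.15463089 -0.57920899  0.21770526]
turn 2.7807677851456676
turn -0.36082486844412553
rocker [ 0.6079 -0.2171] [0.4533 0.3621]
pad [ 0.4952 -0.2882] [0.3406 0.291 ]
rail [ 0.552  -0.2939] [0.3973 0.2853]
stop [ 0.6833 -0.3071] [0.5287 0.2721]
```

```bash
python3 -m inch '[[1,0.045,0.036,0.02,-0.1],[1,0.09,0.072,0.02,-0.2],[1,0.14,0.112,0.02,-0.3],[1,0.185,0.148,0.02,-0.36],[1,0.23,0.184,0.02,-0.36],[1,0.275,0.22,0.02,-0.36],[1,0.32,0.255,0.01,-0.36],[1,0.36,0.29,0,-0.36]]' 10
python3 -m inch '[[1,0.04,0.03,-0.02,0],[1,0.07,0.05,-0.03,0],[1,0.075,0.055,-0.03,0],[1,0.075,0.055,-0.03,0]]'
python3 - <<'E'
from plant import robot
import cv2,pickle
s=robot.read_state();c=robot.read_camera("wrist");pickle.dump((s,c),open("w1.pkl","wb"))
cv2.imwrite("pics/w1.png",cv2.cvtColor(c["color"],cv2.COLOR_RGB2BGR));print(c["hand_eye"].round(4).tolist(),s["tool_pos"],s["orientation"],s["force"],s["opening"])
E
```

```text
t: 1.1
tool_pos: [0.5159, -0.2877, 0.2172]
orientation: [-1.159, 1.282, -1.28]
force: [0.1, -0.2, 1.1]
opening: 0.0173
t: 1.6
tool_pos: [0.5907, -0.2326, 0.1869]
orientation: [-1.16, 1.282, -1.279]
force: [-0.3, -0.6, 0.3]
opening: 0.0006
[[1.0, 0.0003, -0.0005, 0.0001], [0.0005, -0.2736, 0.9618, -0.1663], [0.0002, -0.9618, -0.2736, 0.0764], [0.0, 0.0, 0.0, 1.0]] [ 0.5906991  -0.23258322  0.18692564] [-1.16043297  1.28248147 -1.27949553] [-0.25533623 -0.57175244  0.29336997] 0.0006020251469960343
```

View pics/w1.png

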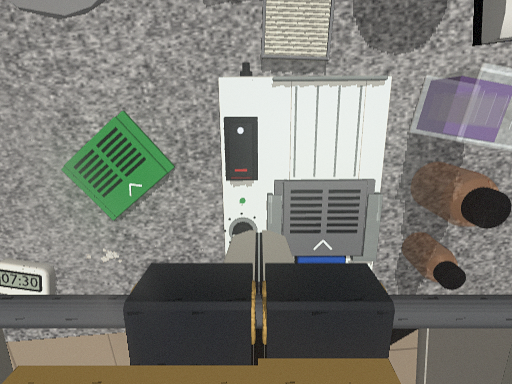

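```bash
cat >> h.py <<'E'
from scipy.spatial.transform import Rotation as Rot
def wcam(s,c):
    "wrist picture as a fixed camera"
    T=np.eye(4);T[:3,:3]=Rot.from_rotvec(s["orientation"]).as_matrix();T[:3,3]=s["tool_pos"]
    W=np.linalg.inv(T@c["hand_eye"]); return dict(c,R=W[:3,:3],t=W[:3,3])
E
python3 - <<'E'
from h import *
import pickle
s,c=pickle.load(open("w1.pkl","rb"));c=wcam(s,c)
ex=np.array([np.cos(-.1),np.sin(-.1)]);ey=np.array([-ex[1],ex[0]])
def rep(n,p,z):
    X=ray(c,p,z); d=X[:,:2]-[.584,-.275]; print(n,X[:,:2].round(4).tolist(),"unit",(np.c_[d@ex,d@ey]*1e3).round(1).tolist())
for q in blobs(c,(0,0,0),(180,255,60),(215,100,265,190),200)[:1]:
    r=cv2.minAreaRect(q);print(r);rep("rockbox",cv2.boxPoints(r),.055)
h=c["color"][170:176,225:258].astype(int)
for q in blobs(c,(0,130,60),(8,255,255),(220,150,262,185),3)[:1]: rep("red",q.reshape(-1,2).mean(0),.0595)
for q in blobs(c,(105,120,60),(125,255,255),(270,240,380,270),10)[:1]: print(cv2.boundingRect(q)); rep("blue sides",[[297,260],[346,260]],.055)
rep("far corners of deck",[[219,78],[388,77]],.047)
rep("cover front corners",[[274,180],[375,180]],.055)
E
```

```text
red [[0.6111, -0.2172]] unit [[21.2, 60.2]]
(297, 256, 48, 8)
blue sides [[0.5093, -0.2646], [0.5043, -0.3154]] unit [[-75.4, 2.8], [-75.2, -48.2]]
far corners of deck [[0.6948, -0.2063], [0.6806, -0.3595]] unit [[103.4, 79.4], [104.5, -74.5]]
cover front corners [[0.5968, -0.248], [0.5873, -0.3452]] unit [[10.0, 28.1], [10.3, -69.6]]
```

```bash
python3 -m inch '[[1,0.017,0.0155,-0.03,0],[1,0.017,0.0155,-0.075,0],[1,0.017,0.0155,-0.11,0],[1,0.017,0.0155,-0.12,0],[1,0.017,0.0155,-0.12,0]]'
python3 -m inch '[[1,0,0,-0.004,0],[1,0,0,-0.008,0],[1,0,0,-0.012,0],[1,0,0,-0.014,0],[1,0,0,-0.014,0]]'
```

```text
t: 2.28
tool_pos: [0.6071, -0.2187, 0.068]
orientation: [-1.159, 1.283, -1.282]
force: [-0.2, -0.6, -0.4]
opening: 0.0006
t: 2.9
tool_pos: [0.607, -0.2186, 0.0538]
orientation: [-1.159, 1.283, -1.282]
force: [-0.4, 0.8, -0.4]
opening: 0.0003
```

```bash
python3 -m inch '[[1,0,0,-0.0015,0],[1,0,0,-0.003,0],[1,0,0,-0.003,0]]'
python3 -m inch '[[1,0,0,-0.001,0],[1,0,0,-0.002,0],[1,0,0,-0.002,0]]'
```

```text
t: 3.28
tool_pos: [0.6073, -0.2186, 0.0525]
orientation: [-1.159, 1.283, -1.282]
force: [-6.9, 1.7, 11.6]
opening: 0.0008
t: 3.65
tool_pos: [0.6073, -0.2187, 0.0525]
orientation: [-1.16, 1.283, -1.282]
force: [-8.7, 2.5, 14.3]
opening: 0.0003
```

```bash
python3 -m inch '[[1,0,0,0.03,0],[1,0,0,0.07,0],[1,-0.05,-0.03,0.08,0],[1,-0.1,-0.06,0.08,0],[1,-0.112,-0.07,0.08,0],[1,-0.112,-0.07,0.08,0],[1,-0.112,-0.07,0.08,0]]'
python3 - <<'E'
from plant import robot
import cv2,pickle
s=robot.read_state();c=robot.read_camera("wrist");pickle.dump((s,c),open("w2.pkl","wb"))
cv2.imwrite("pics/w2.png",cv2.cvtColor(c["color"],cv2.COLOR_RGB2BGR));print(s["tool_pos"],s["force"])
E
```

```text
t: 4.53
tool_pos: [0.4963, -0.2881, 0.1325]
orientation: [-1.159, 1.282, -1.281]
force: [0.5, 0.6, -0.7]
opening: 0.0001
[ 0.49633549 -0.28807709  0.13246941] [ 0.50416701  0.59977422 -0.73953748]
```

View pics/w2.png

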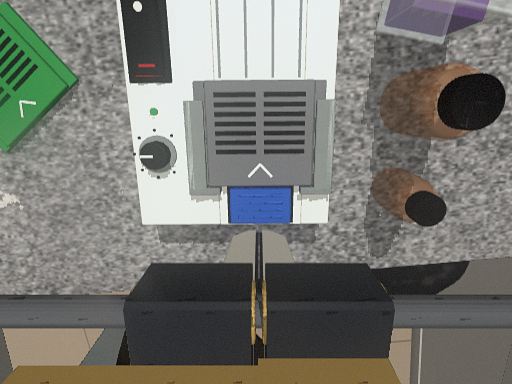

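Run:
```python
from h import *
import pickle
ex=np.array([np.cos(-.1),np.sin(-.1)]);ey=np.array([-ex[1],ex[0]])
def U(X): d=X[:,:2]-[.584,-.275]; return (np.c_[d@ex,d@ey]*1e3).round(1).tolist()
for f,roi in(("w1.pkl",(220,150,262,185)),("w2.pkl",(125,55,175,90))):
    c=wcam(*pickle.load(open(f,"rb")))
    q=blobs(c,(0,130,60),(8,255,255),roi,2)
    for b in q: print(f,cv2.boundingRect(b),[U(ray(c,b.reshape(-1,2).mean(0),z)) for z in(.0515,.0585)])
q=blobs(c,(105,120,60),(125,255,255),(210,170,310,240),100)[0]
print("pad",[U(ray(c,p,.055)) for p in cv2.boxPoints(cv2.minAreaRect(q))], "cover rear",U(ray(c,[[208,186],[311,185]],.055)),"rocker near end",U(ray(c,[[129,82],[171,82]],.05)))
```

```text
w1.pkl (235, 169, 12, 2) [[[19.6, 60.7]], [[21.0, 60.2]]]
w2.pkl (138, 64, 17, 3) [[[19.3, 60.3]], [[18.5, 58.0]]]
pad [[[-71.4, 1.1]], [[-71.3, -46.7]], [[-101.0, -47.6]], [[-101.1, 1.8]]] cover rear [[-70.6, 18.6], [-69.7, -63.4]] rocker near end [[7.8, 74.7], [7.8, 43.5]]
```

```bash
python3 -m inch '[[1,0,0,-0.04,0],[1,0,0,-0.065,0],[1,0,0,-0.074,0],[1,0,0,-0.077,0],[1,0,0,-0.079,0],[1,0,0,-0.081,0],[1,0,0,-0.083,0],[1,0,0,-0.083,0]]'
python3 -m inch '[[1,0,0,-0.001,0],[1,0,0,-0.002,0],[1,0,0,-0.002,0]]'
```

```text
t: 5.58
tool_pos: [0.4971, -0.2883, 0.0501]
orientation: [-1.159, 1.28, -1.282]
force: [2.1, -0.4, 2.5]
opening: 0.0003
t: 5.95
tool_pos: [0.4972, -0.2883, 0.0483]
orientation: [-1.159, 1.28, -1.283]
force: [0.1, 2.1, 4.8]
opening: 0.0006
```

```bash
python3 -m inch '[[1,0.004,-0.0004,-0.0005,0],[1,0.008,-0.0008,-0.0005,0],[1,0.011,-0.0011,-0.0005,0],[1,0.014,-0.0014,-0.0005,0],[1,0.017,-0.0017,-0.0005,0],[1,0.020,-0.002,-0.0005,0]]'
```

```text
t: 6.7
tool_pos: [0.5155, -0.2909, 0.048]
orientation: [-1.162, 1.283, -1.281]
force: [-8.7, 0.6, 10.1]
opening: 0.0007
```

Run:
```python
from plant import robot
import cv2,pickle
s=robot.read_state();c=robot.read_camera("wrist");pickle.dump((s,c),open("w3.pkl","wb"))
cv2.imwrite("pics/w3.png",cv2.cvtColor(c["color"],cv2.COLOR_RGB2BGR));print(s["tool_pos"],s["force"],robot.read_state()["force"])
```

```text
[ 0.51549353 -0.29089197  0.04797987] [-8.67550698  0.56021224 10.05457391] [-7.17325391 -0.32909497  8.93032895]
```

View pics/w3.png

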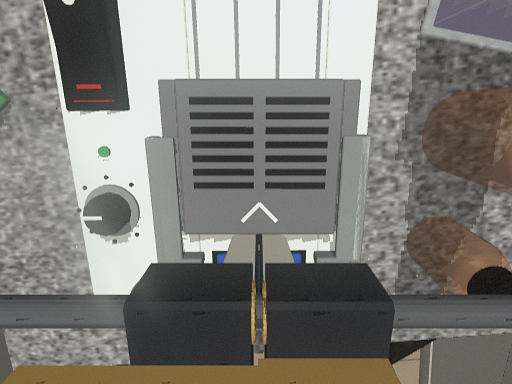

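```bash
python3 -m inch '[[1,0.003,-0.0003,0,0],[1,0.006,-0.0006,0,0],[1,0.009,-0.0009,0,0],[1,0.012,-0.0012,0,0],[1,0.015,-0.0015,0,0],[1,0.018,-0.0018,0,0]]'
python3 - <<'E'
from h import *
import pickle
ex=np.array([np.cos(-.1),np.sin(-.1)]);ey=np.array([-ex[1],ex[0]])
c=wcam(*pickle.load(open("w3.pkl","rb")))
for p in([208,80],[360,80],[186,235],[336,235]): d=ray(c,p,.055)[:,:2]-[.584,-.275]; print(p,d@ex*1e3,d@ey*1e3)
E
```

```text
t: 7.5
tool_pos: [0.5343, -0.2926, 0.0477]
orientation: [-1.161, 1.282, -1.282]
force: [-0.2, 0.2, 0.2]
opening: 0.0003
[208, 80] [21.74710653] [1.38573362]
[360, 80] [21.81892239] [-70.75555668]
[186, 235] [-57.58883468] [16.75419187]
[336, 235] [-57.49242884] [-64.79976829]
```

```bash
python3 -m inch '[[1,0.004,-0.0004,0.001,0],[1,0.008,-0.0008,0.001,0],[1,0.012,-0.0012,0.001,0],[1,0.016,-0.0016,0.001,0],[1,0.020,-0.002,0.001,0],[1,0.024,-0.0024,0.001,0],[1,0.028,-0.0028,0.001,0],[1,0.032,-0.0032,0.001,0]]'
python3 - <<'E'
from plant import robot
import cv2,pickle
s=robot.read_state();c=robot.read_camera("wrist");pickle.dump((s,c),open("w4.pkl","wb"))
cv2.imwrite("pics/w4.png",cv2.cvtColor(c["color"],cv2.COLOR_RGB2BGR));print(s["tool_pos"],s["force"])
E
```

```text
t: 8.5
tool_pos: [0.5665, -0.2958, 0.0487]
orientation: [-1.161, 1.282, -1.282]
force: [-1.0, 0.8, 0.1]
opening: 0.0007
[ 0.5664858  -0.29581384  0.04870756] [-0.97644587  0.76704797  0.12651528]
```

View pics/w4.png

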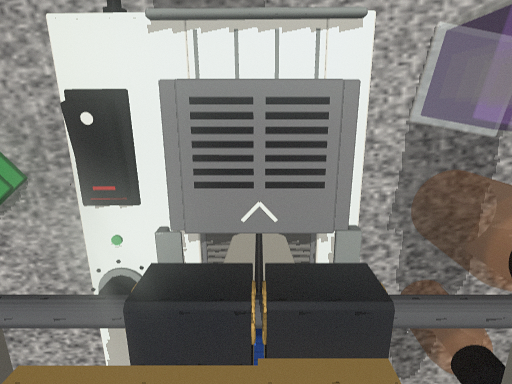

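```bash
python3 -m inch '[[1,0.004,-0.0004,0,0],[1,0.008,-0.0008,0,0],[1,0.012,-0.0012,0,0],[1,0.015,-0.0015,0,0],[1,0.018,-0.0018,0,0],[1,0.021,-0.0021,0,0],[1,0.023,-0.0023,0,0],[1,0.023,-0.0023,0,0]]'
python3 -m inch '[[1,-0.006,0.0006,0,0],[1,-0.012,0.0012,0.01,0],[1,-0.015,0.0015,0.05,0],[1,-0.04,0.004,0.1,0],[1,-0.08,0.008,0.14,0],[1,-0.08,0.008,0.14,0],[1,-0.08,0.008,0.14,0],[1,-0.08,0.008,0.14,0]]'
python3 - <<'E'
from plant import robot
from h import *
import pickle
s=robot.read_state();c=robot.read_camera("wrist");pickle.dump((s,c),open("w5.pkl","wb"))
cv2.imwrite("pics/w5.png",cv2.cvtColor(c["color"],cv2.COLOR_RGB2BGR));print(s["tool_pos"],s["force"])
c=robot.read_camera("scene");cv2.imwrite("pics/s5.png",cv2.resize(cv2.cvtColor(c["color"],cv2.COLOR_RGB2BGR)[180:290,270:450],None,fx=4,fy=4,interpolation=cv2.INTER_CUBIC))
E
```

```text
t: 9.55
tool_pos: [0.5902, -0.2982, 0.0489]
orientation: [-1.161, 1.281, -1.282]
force: [0.2, -0.4, 0.4]
opening: 0.0
t: 10.55
tool_pos: [0.5098, -0.2897, 0.1873]
orientation: [-1.161, 1.283, -1.28]
force: [-0.3, -0.3, -0.5]
opening: 0.0005
[ 0.50980444 -0.28965407  0.18727945] [-0.30475737 -0.25943437 -0.52090624]
```

View pics/w5.png

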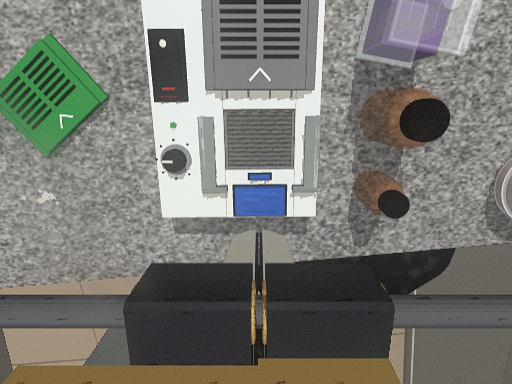

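View pics/s5.png

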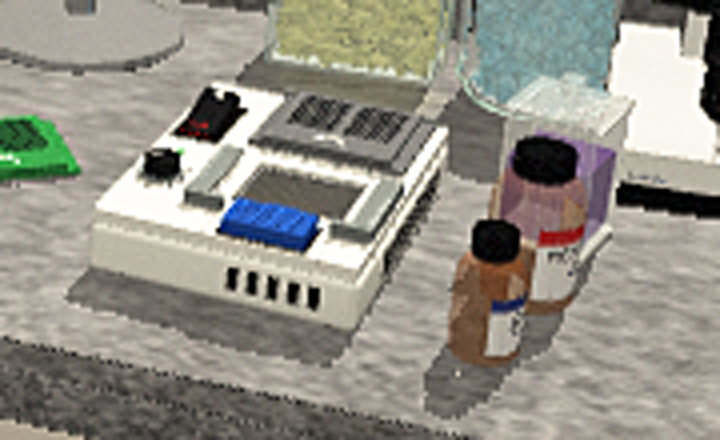

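Run:
```python
from plant import robot
from h import *
import pickle
ex=np.array([np.cos(-.1),np.sin(-.1)]);ey=np.array([-ex[1],ex[0]])
c=wcam(*pickle.load(open("w5.pkl","rb")))
for p in([206,89],[313,90]): d=ray(c,p,.055)[:,:2]-[.584,-.275]; print(p,d@ex*1e3,d@ey*1e3)
a=wcam(*pickle.load(open("w1.pkl","rb")));X=[]
def tri(f1,r1,f2,r2):
    P=[];x=[]
    for f,r in((f1,r1),(f2,r2)):
        k=wcam(*pickle.load(open(f,"rb")));b=blobs(k,(0,130,60),(8,255,255),r,2)[0]
        P.append(k["mtx"]@np.c_[k["R"],k["t"]]);x.append(b.reshape(-1,2).mean(0))
    q=cv2.triangulatePoints(P[0],P[1],x[0],x[1]).ravel();return q[:3]/q[3]
print("red mark off",tri("w3.pkl",(70,75,115,100),"w5.pkl",(150,80,185,100)),tri("w4.pkl",(85,175,125,197),"w5.pkl",(150,80,185,100)))
robot.close_job()
```

```text
[206, 89] [18.57276773] [25.40886189]
[313, 90] [17.85636436] [-70.55808037]
red mark off [ 0.60911725 -0.21723685  0.05234749] [ 0.60919979 -0.21720362  0.05223318]
the job is handed in; nothing more can be done
```

The job is done and handed in at about 10.7 s of the 45 s. I pressed the fan rocker's raised end down, held the blue tab in and slid the cover onto the parking deck.

- **Rocker:** I pressed until it met its stop at 14 N. Afterwards the red mark triangulated at z ≈ 52 mm, about 7 mm above the deck. That fits "off" (6.5 mm) rather than "on" (13.5 mm).
- **Tab:** I pressed it in about 7 mm and held it past the 10 mm where the cover can lock again. It came up afterwards, as allowed.
- **Cover:** It was pushed about 88 mm; 72 mm clears the filter and the end stop is at 92 mm. The last pictures show it straight and flat on the deck, with the filter fully uncovered. The fingertips stayed about 3 mm above deck height throughout, so clear of the filter.
- **Surroundings:** The bottles, staining jar and dial look unmoved in the last pictures. The spare filter, timer and beaker were outside the last views, so I did not recheck them; the arm did not work near them.

**A check that stood out:** sideways force rose to about 8.7 N at the start of the push, above the 2 N expected. I took that to be rubbing on the pad, because I was pressing down with about 10 N at the time. A picture showed the cover sliding freely, and the force was down to 1 N or less at each later reading.

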